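Jack up the marked reactor and hold it

ROBOT

A 6-joint arm with a two-finger parallel gripper is mounted at the origin on the work surface. World frame = base frame: x ahead of the robot, y to its left, z up, the work surface at z = 0. Lengths are in m, angles in rad, forces in N, time in s.
With the tool pointing down it reaches from about 0.375 to 0.9 m from the base axis. Payload 3.1 kg.
Tool frame: the origin (TCP) lies at the very end of the fingers, on their centre line; the grasp point (between the pads) lies 19 mm behind it (robot.hold_point_z is the z of the grasp point in the tool frame, in m); z points along the fingers, y is the direction in which the jaws open and shut (so a half turn about z gives the same grasp; the last joint's range is limited). The gripper opens to 87 mm and grips with 3 to 60 N. Pads are 19 mm wide; open, the fingers measure 117 mm over their backs; the gripper's body (75 mm by 190 mm) begins 51 mm behind the grasp point.
Start: joints at [1.056, 0.527, 1.433, -0, 1.181, -0.178], TCP at [0.206, 0.59, 0.223] pointing down, gripper open.
Joint ranges: [-3.08, 3.08], [-0.75, 2.2], [0.22, 2.44], [-1.43, 4.57], [0, 2.65], [-2.85, 2.85]. Speed limits (rad/s): [2.79, 2.79, 3.14, 3.14, 3.14, 3.14].

INTERFACE

Orientations are given as a unit quaternion [x, y, z, w].
In Python, from rig import robot, viewer, spotter gives the robot as it stands.
- The arm moves only by the shell command python3 -m crank 'ROWS' [FORCE]. ROWS is text: rows parted by semicolons, each of 7 numbers parted by spaces: the turn, a rotation vector about the tool's x, y, z in units of 5 degrees (1.0 is 5 degrees), then the shift along the tool's x, y, z in units of 40 mm (1.0 is 40 mm), then the gripper's target within -1 to 1 (shut at 1, half-way at 0, fully open at -1). A call has 1 to 5 rows; each row shifts and turns the pose as measured when the row begins, along the tool's axes as they then stand; what a row does not reach is not made up. A row lasts 1/8 s, in which the tool goes at most 62.5 mm and 10.7 degrees, less where a joint would pass 70% of its speed; a pose out of reach is approached as far as the arm can. A call is refused whole if a number of a shift passes 1 or a number of a turn 1, either way. A call with a gripper value outside its range is refused whole. The fingers move at their own pace and stop on an object; FORCE is the grip in N (left out, the last holds). Time passes only in rows, so rows that do not move let the fingers close. It gives the time, the measured TCP pose, the force and the opening at its end, in the units of the state.
- robot.get_obs(): the state, without advancing time (a new reading comes with each control period).
- viewer.camera(name): name is "scene" or "side" or "wrist"; returns a dict with "img" (420x560x3 uint8, red, green, blue), "camera_matrix" (3x3 intrinsics, pixels), "xyz" and "attitude" of the camera in the world. Camera axes: x right, y down, z forward; pixel columns grow to the right and rows downward; lengths in m; the calibration is good to about 2 mm. A picture is of the moment at which its call begins. There is no depth.
- robot.hand_in(): hands the job in, once; it reports no verdict.
Trained networks look in a picture, given as the dict that the camera call returned (one of the last four; its "shot" number tells which), for a name from the list of things; names that differ only in an ending like _2 or _b are one class to them, and where a whole thing is asked for, a point or a joint stands for the part that bears it (a point fixed in the world has none). Each returns a list of dicts, best first, with "score" (0 to 1); they miss things now and then, are a little off and sometimes report something else, mostly with a low value. They report only what shows in the picture. A call takes as long as a camera call. They do not tell look-alikes from the thing itself.
- spotter.boxes_of(name, picture): "at" ([x, y, z] in m, in the coordinates of the camera as it stood for that picture, good to about 4 mm: the middle of the surface that is visible of it).
The state is a dict: "time": time; "q": joint angles; "joint_velocities": joint speeds; "joint_torque": joint torques, N m; "position": TCP position; "tool_rot": TCP orientation; "ft_force": force on the tool from outside, world axes, zero at the start; "moment": the same for the moment, N m; "grip_width": finger opening in m.
Only numpy, scipy, OpenCV 4.12 (cv2) and the standard library are available. Lean on these libraries where they do the work, as an engineer would, in place of code of your own. Each camera call takes 0.05 s, during which the arm holds its last target.

TASK

Set the blue jack on the table with its black saddle centred under the yellow-marked lift pad of the reactor, then pump: press the orange handle fully down, let it come right back up, and press it fully down again so that the jack lifts the reactor's tab. Finish while still holding the handle fully down, so that a colleague can change a foot of the raised plate. Do not lift the reactor with the white pad, and leave the other things on the bench where they are.

Things in the scene. Friction and masses are not known exactly. Their poses are not given: they have to be found in the camera images.
- jack_grip (a point): Centre of the carrying block of the loose blue jack: an upright block 36 x 36 mm, this point 70 mm above the jack's underside, the block's top 95 mm above it. May be gripped from above across its two flat sides (along y); the jack balances nearly at it. x points from the block to the saddle, y across, z up.
- jack: The whole loose blue jack, about 0.85 kg, standing on the table at the start. Origin: on its underside, straight below the carrying block's centre; axes as for jack_grip. Base plate 70 mm wide (y), 12 mm thick, from 115 mm behind (-x) to 98 mm ahead (+x) of the origin.
- jack_saddle (a point): Centre of the top face of the jack's round black rubber saddle, 40 mm across, 75 mm ahead (+x) of the block's centre; 70 mm above the jack's underside when the handle is up. It rises straight up, 65 mm per rad of handle (26 mm in a full stroke).
- handle_pad (a point): Centre of the top face of the orange press pad at the end of the pump handle, 44 mm along x, 36 mm wide, 12 mm thick. With the handle up it is 106 mm behind (-x) the block's centre and 100 mm above the jack's underside; with the handle at its stop 109 mm behind and 56 mm above. It swings about a pivot in the block 70 mm above the underside.
- handle (a joint): Angle of the pump handle: 0 up (at rest), 0.40 rad at the lower stop. It springs back up when let go. Pressing down on the pad takes about 3 N with nothing on the saddle and about 9 N while lifting the plate.
- marked_pad (a point): The marked lift point: centre of the underside of the yellow pad (34 mm across) under the tab at the front of one reactor's base plate; a yellow disc also lies on top of the tab. 82 mm above the table at rest (12 mm above the lowered saddle), about 95 mm when fully jacked up; the plate tips about a hinge 225 mm beyond. x points level from the tab into the reactor, y across, z up.
- marked_tab (a point): Top of the yellow disc on the marked reactor's steel tab, 20 mm straight above marked_pad; same axes. The tab is 44 mm wide and reaches 23 mm nearer than this point. Below it the space is free to 45 mm beyond; two feet stand 67 mm beyond, 75 mm to either side. The plate (180 mm wide) begins 50 mm beyond, the red vessel 93 mm beyond, to 214 mm above the table.
- plain_pad (a point): The same point of the other, identical reactor, whose lift pad is white: not to be lifted.
- media_bottle_mid (a point): Bystander to leave alone: red bottle with blue cap, 66 mm across, 130 mm tall. Point at its middle.
- amber_jar_mid (a point): Bystander to leave alone: amber jar with white lid, 60 mm across, 75 mm tall. Point at its middle.
- beaker_mid (a point): Bystander to leave alone: clear open beaker, 72 mm across, 85 mm tall. Point at its middle.
- filter_disc_mid (a point): Bystander to leave alone: white disc filter on a stub, 64 mm across, 45 mm tall. Point at its middle.
- clamp_mid (a point): Bystander to leave alone: flat yellow tube clamp, 65 x 34 mm, 12 mm thick. Point at its middle.
- coupling_mid (a point): Bystander to leave alone: turned steel hose coupling standing upright, 44 mm across, 38 mm tall. Point at its middle.
There are look-alikes about, which are no part of the job. Leave any green or pink look-alike of the jack alone.

How it is judged:
On the way, in this order (a step that is already met when the one before it is completed fails the run):
1. the jack stands flat on the table with its saddle under the yellow pad, handle up, plate not yet lifted (horizontal distance between jack_saddle and marked_pad below 0.014 m and height (world z) of jack_grip below 0.074 m and angle between jack_grip's own z axis and vertical below 0.05 rad and value of joint handle below 0.08 rad and height (world z) of marked_pad below 0.085 m), for 0.2 s.
2. first stroke: handle fully down, the saddle lifting the plate (horizontal distance between jack_saddle and marked_pad below 0.014 m and height (world z) of jack_grip below 0.074 m and angle between jack_grip's own z axis and vertical below 0.05 rad and value of joint handle above 0.35 rad and height (world z) of marked_pad above 0.089 m and contact force between saddle and marked_plate above 3 N), for 0.1 s.
3. handle back up, plate down again, jack still under the pad (all of step 1), for 0.1 s.
At the end, for the whole second after the job is handed in: Robot presses the handle (over 2 N) beyond 0.35 rad; jack flat and still on the table, saddle within 14 mm (horizontally) of the yellow pad's centre, carrying the plate (over 3 N), whose pad is over 89 mm high (82 at rest), untouched by the robot; other reactor down (all of step 2 and contact force between any of the fingers, the arm and handle above 2 N and contact force between each of the arm, the fingers and marked_plate below 0.5 N and linear speed of jack below 0.03 m/s and height (world z) of plain_pad below 0.0855 m); the arm keeps its last pose, push and grip.
It fails at once if the reactor with the white pad is lifted (height (world z) of plain_pad above 0.0865 m).
It fails at once if a bottle, jar, beaker, filter, clamp or coupling is moved more than 30 mm (distance of any of media_bottle_mid, amber_jar_mid, beaker_mid, filter_disc_mid, clamp_mid, coupling_mid from where it was at the start of the episode above 0.03 m).
It also fails if it takes over 54 s, if anything falls off the work surface, if the arm or the gripper's body presses on something with over 40 N, if the wrist force passes 120 N, or if a joint passes its speed limit or range.

## Working session

There is one attempt and no reset: what is moved stays moved. The work goes in short steps, Python scripts to look and compute and a shell command to move; the robot and the scene stay as the last step left them, time stands still between calls to the robot, and variables do not carry over. Pictures are saved under pics/ and viewed, and the job is handed in when it is done.

```bash
ls; mkdir -p pics; cat > h.py <<'E'
import numpy as np, cv2
from scipy.spatial.transform import Rotation as R
from rig import robot, viewer, spotter
def shot(n,f=None):
    p=viewer.camera(n)
    if f: cv2.imwrite('pics/'+f,p['img'][:,:,::-1])
    return p
def rot(a):
    a=np.array(a,float)
    return a if a.shape==(3,3) else R.from_quat(a).as_matrix()
def w(p,c): return np.array(p['xyz'])+rot(p['attitude'])@np.array(c)
def pix(p,X):
    c=rot(p['attitude']).T@(np.array(X)-p['xyz']); u=p['camera_matrix']@c; return u[:2]/u[2]
def ray(p,uv,z):
    d=rot(p['attitude'])@np.linalg.inv(p['camera_matrix'])@np.array([uv[0],uv[1],1.])
    o=np.array(p['xyz']); return o+d*(z-o[2])/d[2]
def find(n,p):
    for d in spotter.boxes_of(n,p):
        X=w(p,d['at']); print(n,round(d['score'],2),X.round(3),pix(p,X).round(0))
E
python3 - <<'E'
from h import *
for c in ['scene','side','wrist']:
    p=shot(c,c+'0.png'); print(c,p['xyz'],p['attitude'],p['img'].shape)
    for n in ['jack','jack_saddle','handle_pad','marked_tab','marked_pad','plain_pad']: find(n,p)
o=robot.get_obs();print(o, robot.hold_point_z)
E
```

```text
pics
scene [0.99372604 0.29355665 0.93375315] [ 0.49237638  0.81273488 -0.26841937 -0.15804609] (420, 560, 3)
jack 0.82 [ 0.232 -0.312  0.013] [225. 142.]
jack 0.73 [0.548 0.019 0.022] [269. 261.]
jack 0.72 [0.342 0.215 0.015] [372. 232.]
jack 0.28 [ 0.441 -0.387  0.054] [162. 169.]
jack_saddle 0.76 [0.364 0.296 0.072] [403. 238.]
jack_saddle 0.69 [0.62  0.013 0.075] [251. 273.]
handle_pad 0.65 [0.306 0.133 0.093] [351. 193.]
handle_pad 0.62 [0.446 0.009 0.094] [284. 214.]
handle_pad 0.47 [ 0.219 -0.235  0.097] [246. 127.]
marked_pad 0.76 [ 0.809 -0.198  0.105] [123. 295.]
plain_pad 0.74 [0.813 0.21  0.187] [290. 376.]
side [ 0.35173059 -0.72741337  0.84111982] [ 0.92118598 -0.06601644  0.02646783 -0.38256722] (420, 560, 3)
jack 0.96 [0.326 0.198 0.011] [232. 193.]
jack 0.8 [0.524 0.002 0.014] [305. 231.]
jack_saddle 0.92 [ 0.226 -0.409  0.068] [194. 384.]
jack_saddle 0.66 [0.611 0.01  0.072] [335. 212.]
jack_saddle 0.65 [0.525 0.    0.015] [305. 231.]
jack_saddle 0.39 [0.363 0.285 0.071] [240. 160.]
handle_pad 0.86 [0.444 0.006 0.1  ] [276. 212.]
handle_pad 0.75 [ 0.216 -0.241  0.09
[... 328 characters left out ...]
q': array([ 1.05649914e+00,  5.27440156e-01,  1.43272794e+00,  2.01995853e-05,
        1.18140168e+00, -1.78504083e-01]), 'joint_velocities': array([ 1.17242105e-03,  9.72383425e-04, -1.17270280e-04, -5.45004412e-07,
       -3.13555882e-04,  1.13894371e-03]), 'joint_torque': array([ 4.81418265e-04, -4.40023148e+01, -1.76991051e+01,  6.34414097e-02,
        5.03722834e-02, -1.44702597e-05]), 'position': array([0.20590066, 0.59007352, 0.22257629]), 'tool_rot': array([ 1.67112632e-01,  9.85937811e-01,  1.39295546e-05, -4.90587617e-06]), 'ft_force': array([-0.52039818, -0.28690544, -0.13622385]), 'moment': array([ 0.01119045,  0.02585414, -0.06607776]), 'grip_width': 0.08693077798467781} -0.0187
```

View pics/scene0.png

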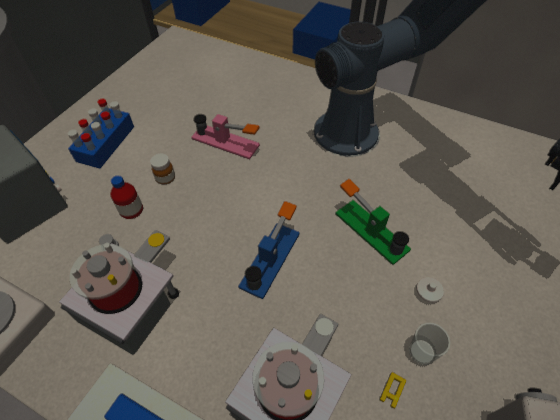

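View pics/side0.png

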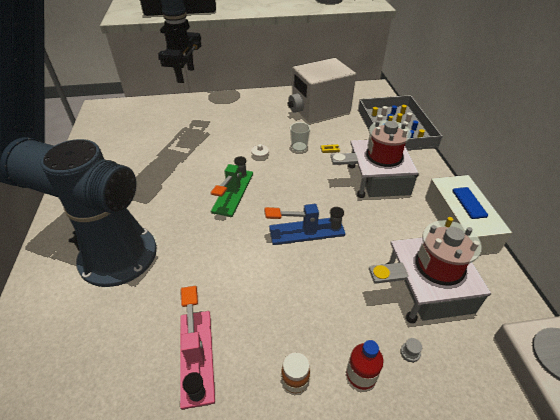

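The scene picture shows three jacks: blue (269,261), green (372,232) and pink (225,142). The blue one is meant. There are two reactors, one with a yellow tab disc (156,240) and one with a white disc (324,327). The yellow one is the job. Next I'll confirm both in crops and measure them.

```bash
python3 - <<'E'
from h import *
a=cv2.imread('pics/scene0.png');b=cv2.imread('pics/side0.png')
A=cv2.resize(a[180:330,60:340],None,fx=2.8,fy=2.8,interpolation=cv2.INTER_CUBIC)[:, :784]
cv2.imwrite('pics/cropA.png',A)
B=cv2.resize(b[180:330,250:500],None,fx=3.1,fy=3.1,interpolation=cv2.INTER_CUBIC)
cv2.imwrite('pics/cropB.png',B)
# yellow / orange blobs
P={c:shot(c) for c in('scene','side')}
for c,p in P.items():
    hsv=cv2.cvtColor(p['img'],cv2.COLOR_RGB2HSV)
    for nm,lo,hi,z in (('yel',(22,140,110),(35,255,255),.102),('org',(5,180,150),(14,255,255),.1),('blue',(100,130,40),(125,255,255),.095)):
        m=cv2.inRange(hsv,lo,hi); n,l,s,ce=cv2.connectedComponentsWithStats(m)
        for i in range(1,n):
            if s[i,4]>40: print(c,nm,s[i],ce[i].round(1),ray(p,ce[i],z).round(4))
E
```

```text
scene yel [148 233  16  14 167] [155.6 239.2] [ 0.6595 -0.2256  0.102 ]
scene yel [381 372  25  35 323] [393.3 388.8] [0.7214 0.3841 0.102 ]
scene yel [304 389   8   8  44] [307.8 392.5] [0.8023 0.2438 0.102 ]
scene blue [150   0  17  10  89] [156.1   2.9] [-0.2463 -0.9286  0.095 ]
scene blue [172   0  58  26 974] [197.    9.4] [-0.2787 -0.7533  0.095 ]
scene blue [ 293    2   58   57 1984] [319.   28.7] [-0.369  -0.2689  0.095 ]
scene blue [  69  109   65   59 1558] [103.3 141.1] [ 0.4564 -0.5737  0.095 ]
scene blue [111 176  13  12 107] [117.2 181.3] [ 0.5567 -0.4351  0.095 ]
scene blue [ 239  226   60   73 1538] [270.9 258.9] [0.5766 0.0416 0.095 ]
scene blue [105 394  57  26 807] [128.5 410.5] [ 0.9839 -0.0386  0.095 ]
side yel [321 144  19   8  88] [329.8 147.4] [0.6529 0.2704 0.102 ]
side yel [373 265  17  14 177] [381.3 271.6] [ 0.6588 -0.2259  0.102 ]
side org [211 186  15   9  91] [218.4 189.7] [0.2912 0.1186 0.1   ]
side org [265 208  16   9 133] [272.4 212. ] [0.4328 0.007  0.1   ]
side org [181 286  16  20 260] [188.6 295.2] [ 0.2155 -0.2252  0.1   ]
side blue [388 105   9  12  48] [392.8 110.3] [0.9382 0.4721 0.095 ]
side blue [411 121   7  17  57] [413.8 127.1] [0.9719 0.3544 0.095 ]
side blue [453 187  35  32 545] [469.6 202.7] [ 0.9804 -0.0305  0.095 ]
side blue [305 204  13  10 107] [310.9 208.6] [0.5392 0.0097 0.095 ]
side blue [318 219  13   6  61] [323.5 221.3] [ 0.5629 -0.0421  0.095 ]
side blue [270 222  34  11 244] [287.5 226.8] [ 0.4655 -0.048   0.095 ]
side blue [272 224  73  19 441] [308.4 234.9] [ 0.5142 -0.0835  0.095 ]
side blue [363 340  16  17 208] [370.4 348.1] [ 0.5794 -0.3994  0.095 ]
```

View pics/cropA.png

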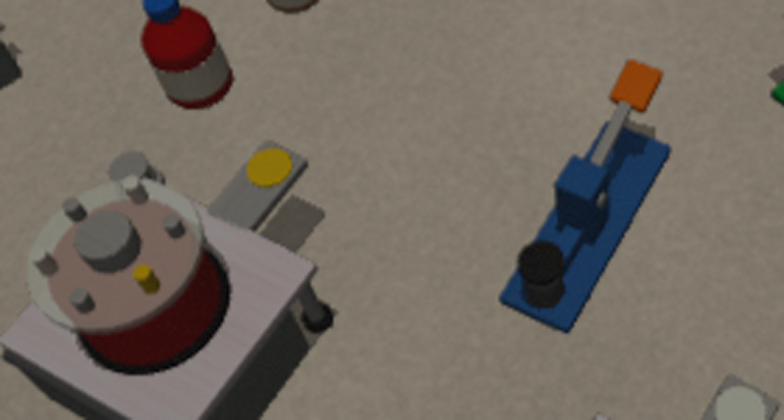

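View pics/cropB.png

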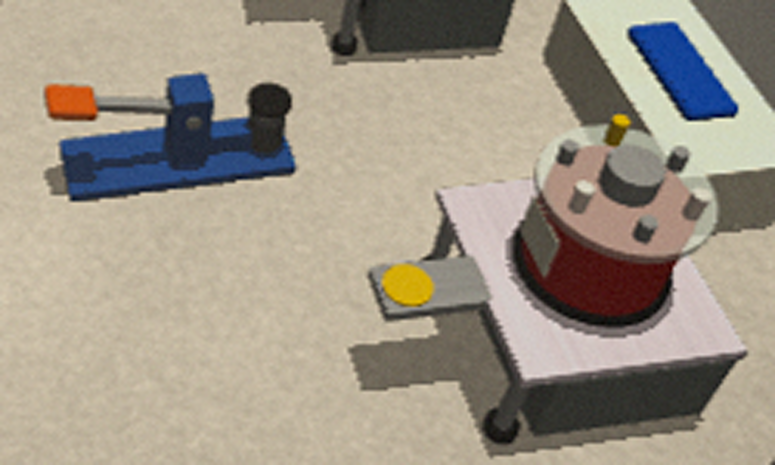

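```bash
python3 - <<'E'
from h import *
P={c:shot(c) for c in('scene','side')}
f={'scene':lambda x,y:(60+(x+.5)/2.8-.5,180+(y+.5)/2.8-.5),'side':lambda x,y:(250+(x+.5)/3.1-.5,180+(y+.5)/3.1-.5)}
pts=[('scene','handle',637,85,.1),('scene','saddle',541,262,.07),('scene','blocktop',582,175,.095),
('scene','base c1',501,298,.012),('scene','base c2',568,330,.012),('scene','base c3',669,152,.012),
('side','handle',71,102,.1),('side','saddle',270,98,.07),('side','blocktop',188,83,.095),
('side','base c1',71,198,.012),('side','base c2',294,171,.012),
('scene','plate front R',315,267,.098),('scene','plate front L',190,190,.098),('scene','tab R',306,160,.1),('scene','tab L',269,141,.1),
('side','plate front L',437,190,.098),('side','plate front R',522,380,.098),('side','tab L',370,268,.1),('side','tab R',386,318,.1)]
for c,n,x,y,z in pts: print(c,n,ray(P[c],f[c](x,y),z).round(4))
E
```

```text
scene handle [0.4367 0.0122 0.1   ]
scene saddle [0.6173 0.0153 0.07  ]
scene blocktop [0.54   0.0127 0.095 ]
scene base c1 [ 0.6387 -0.0167  0.012 ]
scene base c2 [0.638  0.0498 0.012 ]
scene base c3 [0.4345 0.0457 0.012 ]
side handle [0.4329 0.0048 0.1   ]
side saddle [0.6154 0.0136 0.07  ]
side blocktop [0.5394 0.0184 0.095 ]
side base c1 [ 0.4271 -0.0291  0.012 ]
side base c2 [ 0.634  -0.0264  0.012 ]
scene plate front R [ 0.7175 -0.135   0.098 ]
scene plate front L [ 0.7071 -0.2724  0.098 ]
scene tab R [ 0.6383 -0.2026  0.1   ]
scene tab L [ 0.6372 -0.2429  0.1   ]
side plate front L [ 0.7142 -0.1357  0.098 ]
side plate front R [ 0.7136 -0.314   0.098 ]
side tab L [ 0.6361 -0.2052  0.1   ]
side tab R [ 0.634  -0.2509  0.1   ]
```

Both crops confirm the targets: the blue jack with its black saddle, and the reactor tab with the yellow disc. Both cameras put the yellow disc at (0.659, -0.226). The jack is at about (0.540, 0.014) with a yaw near 0.015. The reactor axis is about +x. I'll square the jaws to y and go over the block.

```bash
python3 -m crank '0 0 -1 0 0 0 -1;0 0 -1 0 0 0 -1;0 0 -1 0 0 0 -1;0 0 -1 0 0 0 -1;0 0 0 0 0 0 -1'; python3 -m crank '0 0 0 -0.55 -0.95 0 -1;0 0 0 -0.55 -0.95 0 -1;0 0 0 -0.55 -0.95 0 -1;0 0 0 -0.55 -0.95 0 -1;0 0 0 -0.55 -0.95 0 -1'; python3 -m crank '0 0 0 -0.55 -0.95 0 -1;0 0 0 -0.55 -0.95 0 -1;0 0 0 -0.55 -0.95 0 -1;0 0 0 -0.55 -0.95 0 -1;0 0 0 -0.55 -0.95 0 -1'
```

```text
time: 1.88
position: [0.2059, 0.5901, 0.2226]
tool_rot: [-0.012, 1.0, 0.0, 0.0]
ft_force: [0.2, -0.3, 0.7]
grip_width: 0.087
time: 2.5
position: [0.3222, 0.4009, 0.2227]
tool_rot: [-0.011, 1.0, 0.002, 0.001]
ft_force: [0.1, -0.3, -0.7]
grip_width: 0.0874
time: 3.12
position: [0.44, 0.2071, 0.2237]
tool_rot: [-0.007, 1.0, 0.003, 0.004]
ft_force: [0.4, 0.0, -0.8]
grip_width: 0.087
```

```bash
python3 -m crank '0 0 0 -0.5 -0.97 0 -1;0 0 0 -0.5 -0.97 0 -1;0 0 0 -0.5 -0.97 0 -1;0 0 0 -0.5 -0.97 0 -1;0 0 0 -0.5 -0.97 0 -1'; python3 -m crank '0 0 0 0 0 0 -1'; python3 - <<'E'
from h import *
P={c:shot(c,c+'1.png') for c in('scene','side','wrist')}
for c,p in P.items():
    for n in ['jack_grip','jack_saddle','handle_pad']: print(c);find(n,p)
E
```

```text
time: 3.75
position: [0.546, 0.0072, 0.2246]
tool_rot: [-0.002, 1.0, 0.003, 0.005]
ft_force: [0.8, 1.3, -0.1]
grip_width: 0.0869
time: 3.88
position: [0.5481, 0.0043, 0.2248]
tool_rot: [0.001, 1.0, 0.003, 0.007]
ft_force: [-0.4, 1.1, -0.4]
grip_width: 0.0865
scene
jack_grip 0.89 [0.559 0.021 0.014] [268. 267.]
jack_grip 0.62 [ 0.233 -0.337  0.032] [217. 136.]
jack_grip 0.55 [0.348 0.213 0.018] [370. 233.]
scene
jack_saddle 0.59 [0.617 0.011 0.073] [251. 272.]
jack_saddle 0.58 [ 0.226 -0.403  0.069] [199. 119.]
jack_saddle 0.55 [0.366 0.294 0.07 ] [402. 239.]
scene
handle_pad 0.73 [0.305 0.132 0.097] [351. 192.]
handle_pad 0.55 [ 0.222 -0.294  0.08 ] [229. 126.]
side
jack_grip 0.78 [0.528 0.003 0.014] [306. 231.]
jack_grip 0.6 [0.329 0.2   0.01 ] [233. 193.]
jack_grip 0.58 [ 0.224 -0.344  0.009] [198. 364.]
side
jack_saddle 0.78 [ 0.224 -0.407  0.071] [193. 383.]
jack_saddle 0.67 [0.609 0.013 0.069] [335. 212.]
side
handle_pad 0.84 [0.448 0.008 0.095] [278. 212.]
handle_pad 0.76 [0.3   0.126 0.098] [222. 188.]
handle_pad 0.68 [ 0.215 -0.239  0.098] [189. 301.]
wrist
jack_grip 0.92 [0.37  0.253 0.012] [518.  17.]
jack_grip 0.83 [0.508 0.009 0.033] [282. 154.]
wrist
jack_saddle 0.86 [0.61  0.009 0.068] [283. 252.]
wrist
handle_pad 0.73 [0.437 0.008 0.099] [282.  78.]
```

View pics/wrist1.png

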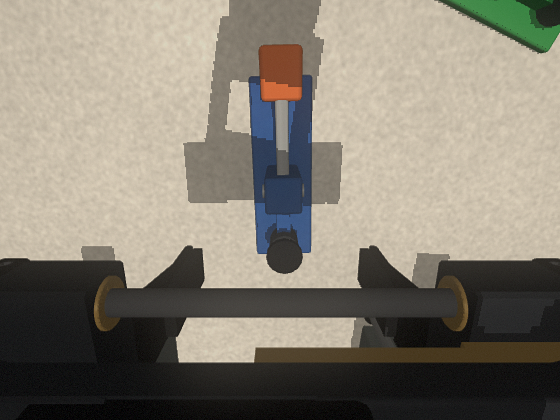

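The wrist picture shows the blue jack below: press pad (281,65), block (283,190), saddle (284,257). Working out its pose:

```bash
python3 - <<'E'
from h import *
p=shot('wrist')
print(p['xyz'],R.from_matrix(rot(p['attitude'])).as_matrix().round(3))
for n,u,v,z in (('handle',281,66,.1),('hL',260,46,.1),('hR',302,46,.1),('blk rear L',267,167,.095),('blk rear R',301,167,.095),('saddle',284.5,256,.07),('base rl',249,76,.012),('base rr',312,76,.012),('base fl',257,253,.012),('base fr',311,253,.012)):
    print(n,ray(p,(u,v),z).round(4))
o=robot.get_obs();print(o['position'],o['tool_rot'],o['q'],robot.get_obs()['ft_force'])
I=p['img'];cv2.imwrite('pics/w1c.png',cv2.resize(I[30:290,220:350],None,fx=2.2,fy=2.2)[:,:,::-1])
E
```

```text
[0.46459596 0.00491825 0.38516567] [[-0.005  0.954  0.299]
 [ 1.     0.003  0.007]
 [ 0.006  0.299 -0.954]]
handle [0.4285 0.0068 0.1   ]
hL [ 0.4138 -0.0103  0.1   ]
hR [0.4136 0.0237 0.1   ]
blk rear L [ 0.5128 -0.0056  0.095 ]
blk rear R [0.5127 0.0256 0.095 ]
saddle [0.614  0.0118 0.07  ]
base rl [ 0.4275 -0.0273  0.012 ]
base rr [0.4271 0.0411 0.012 ]
base fl [ 0.6373 -0.0222  0.012 ]
base fr [0.6372 0.0471 0.012 ]
[0.54592955 0.00751361 0.22467899] [-0.00223323  0.99997741  0.00314503  0.00550498] [-0.19573237  0.41419644  1.63754101  0.00944619  1.08031563 -1.77540517] [0.29720776 0.19614919 0.50792913]
```

View pics/w1c.png

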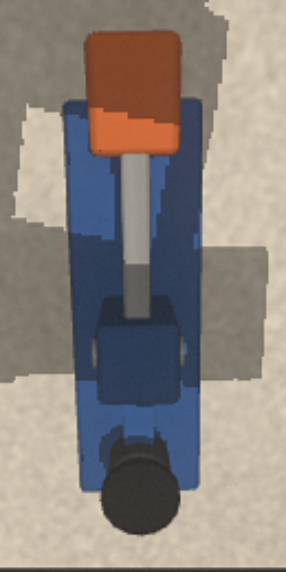

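```bash
cat >> h.py <<'E'
def need(t,yaw):
    "units still to go to TCP t, tool down, tool x = -(jack x) with jack yaw"
    o=robot.get_obs(); M=rot(o['tool_rot'])
    c,s=np.cos(yaw),np.sin(yaw)
    G=np.array([[-c,-s,0],[-s,c,0],[0,0,-1]])
    rv=R.from_matrix(M.T@G).as_rotvec()/np.radians(5)
    d=M.T@(np.array(t)-o['position'])/.04
    print('t',round(o['time'],2),'pos',o['position'].round(4),'turn',rv.round(2),'shift',d.round(2),'F',o['ft_force'].round(1),'w',round(o['grip_width'],4))
E
python3 -c "
from h import *
need([.539,.0115,.12],.026)"
```

```text
t 4.53 pos [0.5459 0.0075 0.2247] turn [ 0.07  0.13 -0.25] shift [0.2  0.08 2.62] F [0.3 0.2 0.5] w 0.0871
```

```bash
python3 -m crank '0.07 0.13 -0.25 0.2 0.08 0.6 -1;0 0 0 0 0 0.9 -1;0 0 0 0 0 0.9 -1;0 0 0 0 0 0 -1;0 0 0 0 0 0 -1'
python3 -c "
from h import *
need([.539,.0115,.0513],.026)
shot('side','side2.png');p=shot('wrist','wrist2.png')"
```

```text
time: 5.15
position: [0.5408, 0.0106, 0.1288]
tool_rot: [-0.014, 1.0, -0.001, 0.003]
ft_force: [-0.5, -0.7, 0.5]
grip_width: 0.0869
t 5.15 pos [0.5408 0.0106 0.1288] turn [-0.02  0.06  0.01] shift [0.06 0.03 1.94] F [-0.5 -0.7  0.5] w 0.0869
```

View pics/wrist2.png

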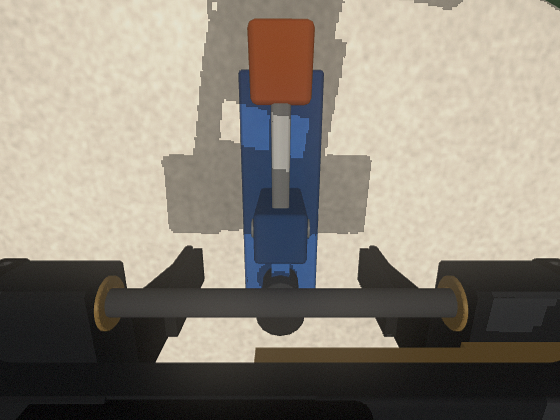

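The wrist picture shows the jack square between the fingers, with the block top at (280,238) and the fingers at 190 and 370 either side. Descending to grip height.

```bash
python3 -c "
from h import *
p=shot('wrist')
print(ray(p,(280,214),.095),ray(p,(280,262),.095),ray(p,(280,239),.095))"
python3 -m crank '0 0.05 0 0.06 0.03 0.9 -1;0 0 0 0 0 0.8 -1;0 0 0 0 0 0.3 -1;0 0 0 0 0 0 -1'
python3 -c "
from h import *
need([.539,.0115,.0513],.026)
shot('side','side3.png')"
```

```text
[0.521961   0.00836621 0.095     ] [0.55592976 0.00928962 0.095     ] [0.5392474  0.00883612 0.095     ]
time: 5.8
position: [0.5441, 0.0107, 0.0528]
tool_rot: [-0.014, 1.0, -0.002, 0.007]
ft_force: [0.2, -0.1, 0.5]
grip_width: 0.0869
t 5.8 pos [0.5441 0.0107 0.0528] turn [-0.05  0.17  0.02] shift [0.13 0.02 0.04] F [ 0.2 -0.1  0.5] w 0.0869
```

View pics/side3.png

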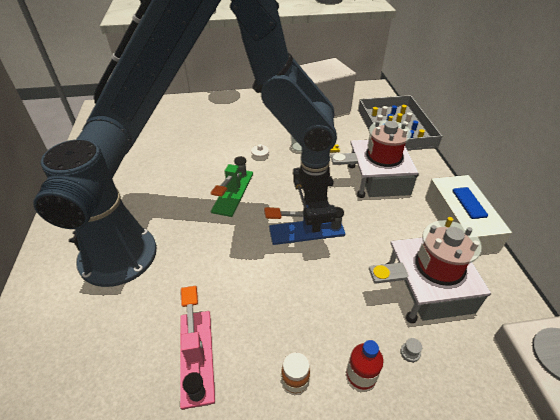

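```bash
python3 -m crank '-0.05 0.17 0 0.12 0 0.03 -1;0 0 0 0 0 0 -1' 
python3 -c "
from h import *
need([.539,.0115,.0513],.026)"
python3 -m crank '0 0 0 0 0 0 1;0 0 0 0 0 0 1;0 0 0 0 0 0 1;0 0 0 0 0 0 1;0 0 0 0 0 0 1' 45
python3 -m crank '0 0 0 0 0 0 1;0 0 0 0 0 0 1;0 0 0 0 0 0 1'
python3 -c "
from h import *
need([.539,.0115,.0513],.026)"
```

```text
time: 6.1
position: [0.5408, 0.0103, 0.054]
tool_rot: [-0.014, 1.0, -0.0, 0.002]
ft_force: [0.9, 0.8, -0.7]
grip_width: 0.087
t 6.1 pos [0.5408 0.0103 0.054 ] turn [-0.01  0.04  0.02] shift [0.04 0.03 0.07] F [ 0.9  0.8 -0.7] w 0.087
time: 6.72
position: [0.5414, 0.0102, 0.055]
tool_rot: [-0.014, 1.0, -0.001, 0.003]
ft_force: [-0.0, -0.1, -0.6]
grip_width: 0.0448
time: 7.1
position: [0.5414, 0.0103, 0.055]
tool_rot: [-0.013, 1.0, -0.0, 0.003]
ft_force: [0.1, 0.4, -0.1]
grip_width: 0.0359
t 7.1 pos [0.5414 0.0103 0.055 ] turn [-0.01  0.07  0.01] shift [0.06 0.03 0.09] F [ 0.1  0.4 -0.1] w 0.0359
```

Gripped at 36 mm, which is the block's width. Next is a lift and a check of the load.

```bash
python3 -m crank '0 0 0 0 0 -0.4 1;0 0 0 0 0 -0.4 1;0 0 0 0 0 0 1;0 0 0 0 0 0 1' 
python3 -c "
from h import *
need([.5,-.226,.085],.0)
shot('side','side4.png');shot('wrist','wrist4.png')"
```

```text
time: 7.6
position: [0.5374, 0.011, 0.0861]
tool_rot: [-0.014, 1.0, 0.0, -0.001]
ft_force: [0.1, -0.5, -7.3]
grip_width: 0.0359
t 7.6 pos [0.5374 0.011  0.0861] turn [ 0.01 -0.03  0.32] shift [ 1.1  -5.9   0.03] F [ 0.1 -0.5 -7.3] w 0.0359
```

View pics/side4.png

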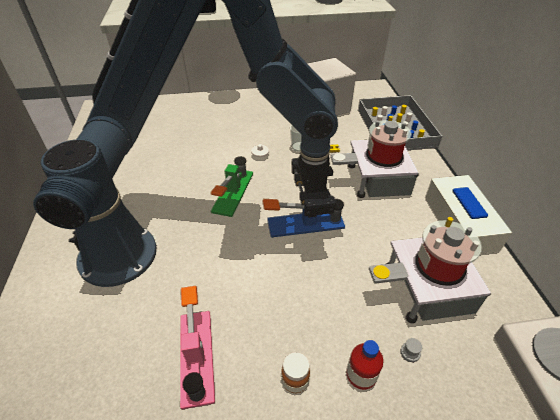

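View pics/wrist4.png

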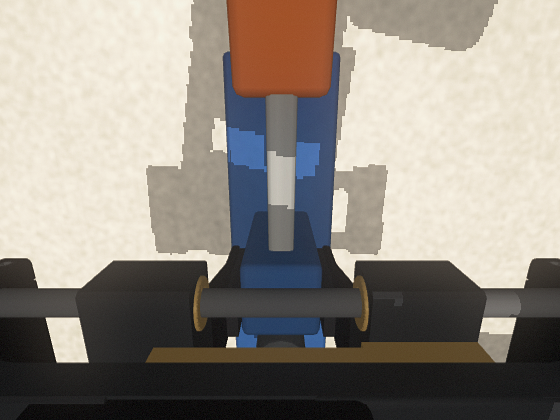

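The jack hangs level in the gripper. The load is 7.3 N and both pictures agree. Now to a point in front of the tab, still clear of it.

```bash
python3 -m crank '0 0 0.3 0.2 -0.8 0 1;0 0 0 0.2 -0.9 0 1;0 0 0 0.2 -0.9 0 1;0 0 0 0.2 -0.9 0 1;0 0 0 0.2 -0.9 0 1' ; python3 -m crank '0 0 0 0.1 -0.7 0 1;0 0 0 0 -0.5 0 1;0 0 0 0 0 0 1;0 0 0 0 0 0 1'
python3 -c "
from h import *
need([.5,-.226,.060],.0)"
```

```text
time: 8.32
position: [0.4974, -0.1668, 0.0832]
tool_rot: [-0.004, 1.0, 0.001, -0.003]
ft_force: [0.3, -0.1, -8.0]
grip_width: 0.0357
time: 8.82
position: [0.4928, -0.2181, 0.0815]
tool_rot: [-0.001, 1.0, 0.002, -0.004]
ft_force: [0.9, -0.0, -7.9]
grip_width: 0.0355
t 8.82 pos [ 0.4928 -0.2181  0.0815] turn [ 0.05 -0.09  0.03] shift [-0.18 -0.2   0.53] F [ 0.9 -0.  -7.9] w 0.0355
```

```bash
python3 -m crank '0.05 -0.09 0.03 0 -0.2 0.3 1;0 0 0 0 0 0.2 1;0 0 0 0 0 0 1;0 0 0 0 0 0 1' 
python3 - <<'E'
from h import *
need([.5864,-.2265,.061],.0)
for c in ('scene','side','wrist'): p=shot(c,c+'5.png'); find('jack_saddle',p); find('handle_pad',p)
a=cv2.imread('pics/scene5.png')[180:330,90:300]; b=cv2.imread('pics/side5.png')[210:340,250:460]
cv2.imwrite('pics/c5.png',np.vstack([cv2.resize(x,None,fx=2.1,fy=2.1,interpolation=2) for x in(a,b)]))
E
```

```text
time: 9.32
position: [0.4924, -0.2234, 0.0593]
tool_rot: [-0.002, 1.0, 0.001, -0.001]
ft_force: [-0.6, -0.6, -7.7]
grip_width: 0.0358
t 9.32 pos [ 0.4924 -0.2234  0.0593] turn [ 0.02 -0.02  0.04] shift [-2.35 -0.08 -0.05] F [-0.6 -0.6 -7.7] w 0.0358
jack_saddle 0.64 [ 0.567 -0.225  0.074] [181. 218.]
jack_saddle 0.64 [0.368 0.293 0.074] [402. 239.]
handle_pad 0.85 [0.305 0.136 0.093] [353. 193.]
handle_pad 0.71 [ 0.223 -0.235  0.094] [246. 129.]
handle_pad 0.57 [ 0.389 -0.22   0.101] [219. 166.]
jack_saddle 0.78 [ 0.227 -0.409  0.069] [195. 383.]
jack_saddle 0.49 [0.363 0.284 0.068] [240. 161.]
jack_saddle 0.45 [ 0.564 -0.222  0.073] [340. 282.]
handle_pad 0.91 [ 0.217 -0.241  0.097] [189. 302.]
handle_pad 0.61 [0.303 0.125 0.097] [222. 189.]
handle_pad 0.71 [ 0.394 -0.224  0.104] [285.  55.]
```

View pics/c5.png

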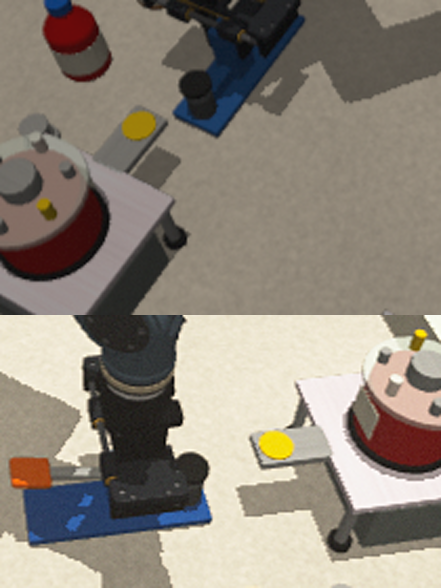

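View pics/wrist5.png

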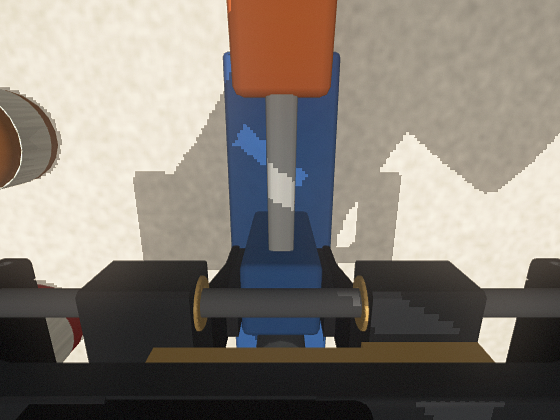

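```bash
python3 - <<'E'
from h import *
P={c:shot(c) for c in('scene','side')}
for c,p in P.items(): find('media_bottle_mid',p);find('amber_jar_mid',p);find('coupling_mid',p)
print('sad',ray(P['scene'],(90+196/2.1,180+82.5/2.1),.0743),ray(P['side'],(250+194/2.1,210+154/2.1),.0743))
print('yel',ray(P['scene'],(155.6,239.2),.102),ray(P['side'],(381.3,271.6),.102))
need([.5864,-.2265,.061],.0)
E
```

```text
media_bottle_mid 0.87 [ 0.583 -0.396  0.082] [124. 196.]
amber_jar_mid 0.73 [ 0.435 -0.41   0.076] [155. 160.]
coupling_mid 0.48 [ 0.69  -0.379  0.034] [107. 239.]
media_bottle_mid 0.86 [ 0.559 -0.423  0.089] [364. 362.]
amber_jar_mid 0.82 [ 0.427 -0.411  0.074] [296. 369.]
coupling_mid 0.89 [ 0.684 -0.387  0.032] [410. 349.]
coupling_mid 0.71 [ 0.772 -0.251  0.102] [432. 275.]
sad [ 0.5672688  -0.21758948  0.0743    ] [ 0.56871479 -0.22666263  0.0743    ]
yel [ 0.65933665 -0.22557211  0.102     ] [ 0.65886728 -0.22597313  0.102     ]
t 10.18 pos [ 0.4924 -0.2238  0.0595] turn [ 0.02 -0.02  0.03] shift [-2.35 -0.07 -0.04] F [ 0.3 -0.3 -8.7] w 0.0357
```

Clearances are fine: the bottle is about 60 mm from the gripper body, the saddle is 7 mm below the pad and the base 4.5 mm above the table. The saddle measures (0.567, -0.223), so I need +92 mm in x and about -3 mm in y.

```bash
python3 -m crank '0 0 0.03 -0.7 -0.05 -0.02 1;0 0 0 -0.7 0 -0.02 1;0 0 0 0 0 0 1' 
python3 - <<'E'
from h import *
need([.584,-.2265,.060],.0)
E
```

```text
time: 10.55
position: [0.549, -0.2256, 0.0606]
tool_rot: [0.0, 1.0, 0.001, -0.001]
ft_force: [-0.5, -0.6, -7.4]
grip_width: 0.0359
t 10.55 pos [ 0.549  -0.2256  0.0606] turn [ 0.03 -0.03 -0.01] shift [-0.87 -0.02  0.01] F [-0.5 -0.6 -7.4] w 0.0359
```

```bash
python3 -m crank '0 0 0 -0.6 0 0 1;0 0 0 -0.25 0 0 1;0 0 0 0 0 0 1;0 0 0 0 0 0 1' 
python3 - <<'E'
from h import *
need([.584,-.2265,.056],.0)
for c in ('scene','side','wrist'): p=shot(c,c+'6.png')
a=cv2.imread('pics/scene6.png')[170:310,90:300]; b=cv2.imread('pics/side6.png')[210:340,250:460]
cv2.imwrite('pics/c6.png',np.vstack([cv2.resize(x,None,fx=2.1,fy=2.1,interpolation=2) for x in(a,b)]))
E
```

```text
time: 11.05
position: [0.578, -0.2235, 0.0585]
tool_rot: [0.0, 1.0, 0.004, -0.006]
ft_force: [0.1, -0.3, -7.8]
grip_width: 0.0358
t 11.05 pos [ 0.578  -0.2235  0.0585] turn [ 0.09 -0.15 -0.  ] shift [-0.15 -0.08  0.06] F [ 0.1 -0.3 -7.8] w 0.0358
```

View pics/c6.png

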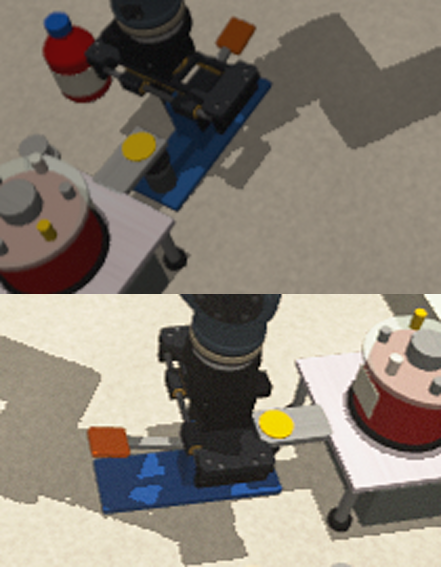

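```bash
python3 -m crank '0.09 -0.15 0 -0.14 -0.08 0 1;0 0 0 0 0 0 1;0 0 0 0 0 0 1' 
python3 -c "
from h import *
need([.5845,-.2265,.055],.0)"
```

```text
time: 11.58
position: [0.5838, -0.2273, 0.0587]
tool_rot: [0.001, 1.0, -0.001, 0.001]
ft_force: [-0.1, 0.1, -7.9]
grip_width: 0.0357
t 11.57 pos [ 0.5838 -0.2273  0.0587] turn [-0.01  0.02 -0.01] shift [-0.02  0.02  0.09] F [-0.1  0.1 -7.9] w 0.0357
```

Now lower until the table takes the weight.

```bash
python3 -m crank '0 0 0 0 0 0.1 1;0 0 0 0 0 0.03 1;0 0 0 0 0 0 1' 
python3 - <<'E'
from h import *
need([.5845,-.2265,.055],.0)
for c in ('scene','side','wrist'): p=shot(c,c+'7.png')
E
```

```text
time: 11.95
position: [0.5842, -0.2276, 0.0552]
tool_rot: [0.001, 1.0, -0.001, 0.001]
ft_force: [-1.0, -0.2, -6.6]
grip_width: 0.0357
t 11.95 pos [ 0.5842 -0.2276  0.0552] turn [-0.02  0.03 -0.01] shift [-0.01  0.03  0.  ] F [-1.  -0.2 -6.6] w 0.0357
```

```bash
python3 -m crank '0 0 0 0 0 0.04 1;0 0 0 0 0 0.03 1;0 0 0 0 0 0 1' 
python3 - <<'E'
from h import *
need([.5845,-.2265,.055],.0)
p=shot('wrist','wrist8.png')
E
```

```text
time: 12.48
position: [0.5842, -0.2276, 0.0551]
tool_rot: [0.001, 1.0, -0.001, 0.001]
ft_force: [-0.2, -0.4, -4.9]
grip_width: 0.0355
t 12.47 pos [ 0.5842 -0.2276  0.0551] turn [-0.03  0.03 -0.01] shift [-0.01  0.03  0.  ] F [-0.2 -0.4 -4.9] w 0.0355
```

View pics/wrist8.png

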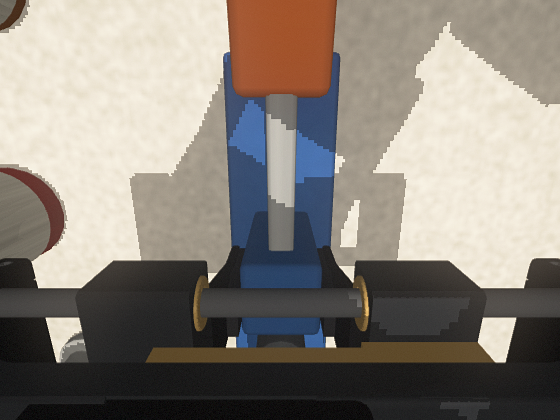

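It stands on the table: z is unchanged under further lowering and the load is dropping. Releasing, then straight up.

```bash
python3 -m crank '0 0 0 0 0 0 0.2;0 0 0 0 0 0 -0.2;0 0 0 0 0 0 -1;0 0 0 0 0 0 -1;0 0 0 0 0 0 -1'; python3 -m crank '0 0 0 0 0 0 -1;0 0 0 0 0 -0.5 -1;0 0 0 0 0 -0.9 -1;0 0 0 0 0 -0.9 -1;0 0 0 0 0 -0.5 -1'; python3 -m crank '0 0 0 0.9 0 0 -1;0 0 0 0.9 0 0 -1;0 0 0 0.9 0 0 -1;0 0 0 0.9 0 0 -1;0 0 0 0 0 0 -1'
python3 - <<'E'
from h import *
need([.478,-.2265,.12],.0)
for c in ('scene','side','wrist'): p=shot(c,c+'9.png'); find('jack_saddle',p); find('handle_pad',p)
a=cv2.imread('pics/scene9.png')[150:310,90:300]; b=cv2.imread('pics/side9.png')[210:340,250:460]
cv2.imwrite('pics/c9.png',np.vstack([cv2.resize(x,None,fx=2,fy=2,interpolation=2) for x in(a,b)]))
E
```

```text
time: 13.15
position: [0.5868, -0.2293, 0.0556]
tool_rot: [0.0, 1.0, -0.003, 0.004]
ft_force: [0.4, 0.4, 0.3]
grip_width: 0.0681
time: 13.78
position: [0.5856, -0.2285, 0.1731]
tool_rot: [0.0, 1.0, -0.003, 0.004]
ft_force: [0.8, 0.6, -0.1]
grip_width: 0.087
time: 14.4
position: [0.4413, -0.2301, 0.1814]
tool_rot: [-0.0, 1.0, -0.008, 0.011]
ft_force: [0.6, 0.9, -0.1]
grip_width: 0.0874
t 14.4 pos [ 0.4413 -0.2301  0.1814] turn [-0.18  0.25  0.01] shift [-0.88  0.11  1.55] F [ 0.6  0.9 -0.1] w 0.0874
jack_saddle 0.66 [0.367 0.294 0.073] [402. 239.]
handle_pad 0.74 [0.304 0.132 0.098] [352. 191.]
handle_pad 0.7 [ 0.222 -0.226  0.098] [249. 129.]
jack_saddle 0.63 [ 0.648 -0.236  0.07 ] [376. 284.]
jack_saddle 0.63 [ 0.493 -0.227  0.097] [312. 282.]
jack_saddle 0.57 [ 0.224 -0.411  0.07 ] [193. 384.]
jack_saddle 0.39 [0.361 0.287 0.068] [240. 161.]
handle_pad 0.84 [ 0.221 -0.242  0.094] [191. 303.]
handle_pad 0.57 [0.302 0.125 0.097] [222. 189.]
handle_pad 0.64 [ 0.471 -0.229  0.098] [286. 246.]
```

View pics/c9.png

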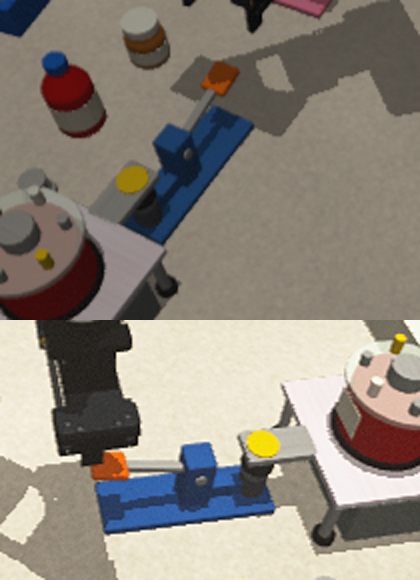

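View pics/wrist9.png

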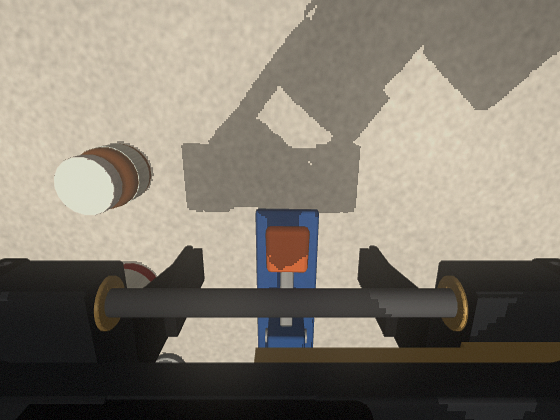

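```bash
python3 - <<'E'
from h import *
P={c:shot(c) for c in('scene','side','wrist')}
f={'scene':lambda x,y:(90+(x+.5)/2-.5,150+(y+.5)/2-.5),'side':lambda x,y:(250+(x+.5)/2-.5,210+(y-320+.5)/2-.5),'wrist':lambda x,y:(x,y)}
for c,n,x,y,z in [('scene','block',176,137,.095),('scene','handle',220,75,.1),('scene','base front near',166,243,.012),('scene','base rear near',253,122,.012),
('side','block',197,449,.095),('side','handle',109,465,.1),('side','base front near',273,512,.012),('side','base rear near',105,531,.012),
('wrist','base rl',257,209,.012),('wrist','base rr',318,209,.012),('wrist','pad rear',287,227,.1),('wrist','padfront',288,272,.1)]:
    print(c,n,ray(P[c],f[c](x,y),z).round(4))
for c in('scene','side'):
    hsv=cv2.cvtColor(P[c]['img'],cv2.COLOR_RGB2HSV); m=cv2.inRange(hsv,(22,140,110),(35,255,255)); n,l,s,ce=cv2.connectedComponentsWithStats(m)
    for i in range(1,n):
        if s[i,4]>150: print(c,'yel',ray(P[c],ce[i],.102).round(4))
for x0,n in ((.659,'pad'),):
  pass
E
```

```text
scene block [ 0.5814 -0.2195  0.095 ]
scene handle [ 0.4757 -0.2247  0.1   ]
scene base front near [ 0.6798 -0.1842  0.012 ]
scene base rear near [ 0.4705 -0.1907  0.012 ]
side block [ 0.5829 -0.2175  0.095 ]
side handle [ 0.476  -0.2281  0.1   ]
side base front near [ 0.6753 -0.2644  0.012 ]
side base rear near [ 0.4688 -0.2606  0.012 ]
wrist base rl [ 0.4648 -0.2603  0.012 ]
wrist base rr [ 0.4643 -0.1944  0.012 ]
wrist pad rear [ 0.4518 -0.2282  0.1   ]
wrist padfront [ 0.4925 -0.227   0.1   ]
scene yel [ 0.6597 -0.2252  0.102 ]
scene yel [0.7215 0.384  0.102 ]
side yel [ 0.6586 -0.2259  0.102 ]
```

The jack stands at about (0.5815, -0.225), yaw 0.006, so the saddle is roughly 3 mm from the yellow pad's centre. The pictures show it under the tab with the handle up at (0.476, -0.226). I'll shut the fingers and hover over the press pad.

```bash
python3 -m crank '-0.18 0.25 0 -0.85 0.1 0.5 1;0 0 0 0 0 0.5 1;0 0 0 0 0 0 1;0 0 0 0 0 0 1;0 0 0 0 0 0 1' 20;  python3 -m crank '0 0 0 0 0 0 1;0 0 0 0 0 0 1;0 0 0 0 0 0 1;0 0 0 0 0 0 1'
python3 - <<'E'
from h import *
need([.474,-.2265,.11],.0)
shot('wrist','wrist10.png')
a=shot('side','side10.png')
cv2.imwrite('pics/c10.png',cv2.resize(a['img'][200:340,230:460],None,fx=3,fy=3)[:,:,::-1])
E
```

```text
time: 15.62
position: [0.4799, -0.2276, 0.141]
tool_rot: [-0.001, 1.0, -0.001, 0.001]
ft_force: [0.0, -0.6, 0.1]
grip_width: 0.0451
time: 16.12
position: [0.4801, -0.2282, 0.1426]
tool_rot: [-0.001, 1.0, -0.002, 0.002]
ft_force: [-0.0, 0.6, 0.8]
grip_width: 0.0052
t 16.12 pos [ 0.4801 -0.2282  0.1426] turn [-0.04  0.05  0.02] shift [0.16 0.04 0.81] F [-0.   0.6  0.8] w 0.0052
```

View pics/c10.png

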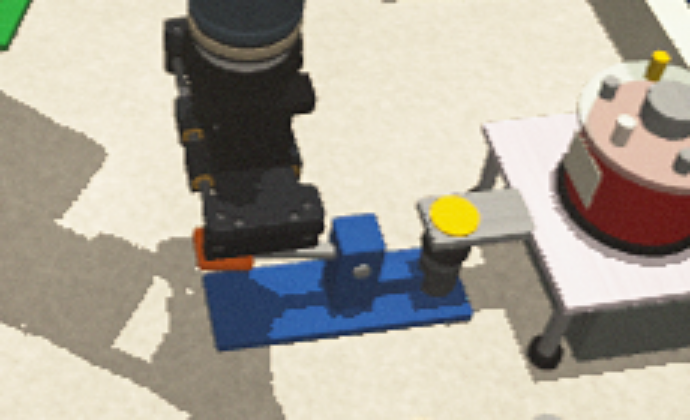

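View pics/wrist10.png

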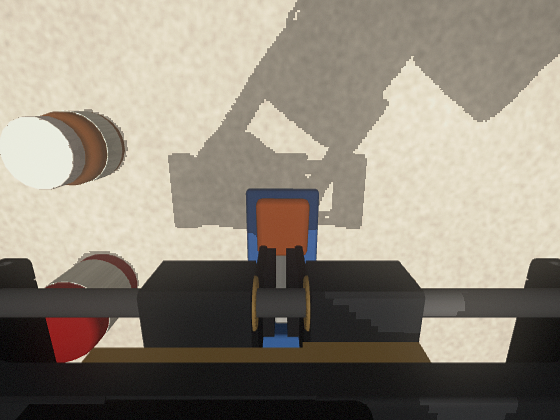

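The closed fingers are above the press pad, centred on it in y at column 282. Lowering to just above it.

```bash
python3 -m crank '-0.04 0.05 0.02 0.16 0.04 0.4 1;0 0 0 0 0 0.3 1;0 0 0 0 0 0 1;0 0 0 0 0 0 1'
python3 -c "
from h import *
need([.474,-.2265,.098],.0)"
```

```text
time: 16.73
position: [0.4746, -0.2271, 0.1139]
tool_rot: [-0.0, 1.0, -0.0, 0.0]
ft_force: [-0.4, 0.5, -0.6]
grip_width: 0.0003
t 16.73 pos [ 0.4746 -0.2271  0.1139] turn [-0.01  0.01  0.  ] shift [0.02 0.02 0.4 ] F [-0.4  0.5 -0.6] w 0.0003
```

```bash
python3 -m crank '0 0 0 0 0 0.35 1;0 0 0 0 0 0.25 1;0 0 0 0 0 0.25 1;0 0 0 0 0 0 1'
python3 -c "
from h import *
need([.474,-.2265,.060],.0)"
```

```text
time: 17.23
position: [0.4749, -0.2278, 0.0789]
tool_rot: [-0.0, 1.0, -0.001, 0.001]
ft_force: [-1.9, 0.2, 7.3]
grip_width: 0.0005
t 17.23 pos [ 0.4749 -0.2278  0.0789] turn [-0.02  0.01  0.01] shift [0.02 0.03 0.47] F [-1.9  0.2  7.3] w 0.0005
```

```bash
python3 -m crank '0 0 0 0.02 0 0.2 1;0 0 0 0.02 0 0.2 1;0 0 0 0 0 0.1 1;0 0 0 0 0 0 1'
python3 -c "
from h import *
need([.474,-.2265,.060],.0)"
```

```text
time: 17.73
position: [0.475, -0.2278, 0.0608]
tool_rot: [0.0, 1.0, -0.002, 0.003]
ft_force: [-3.5, -0.1, 9.0]
grip_width: 0.0006
t 17.73 pos [ 0.475  -0.2278  0.0608] turn [-0.04  0.06 -0.  ] shift [0.02 0.03 0.02] F [-3.5 -0.1  9. ] w 0.0006
```

```bash
python3 -m crank '0 0 0 0 0 0.08 1;0 0 0 0 0 0.05 1;0 0 0 0 0 0 1'
python3 - <<'E'
from h import *
need([.474,-.2265,.060],.0)
a=shot('side','side11.png')
cv2.imwrite('pics/c11.png',cv2.resize(a['img'][200:340,230:460],None,fx=3,fy=3)[:,:,::-1])
E
```

```text
time: 18.1
position: [0.4752, -0.2278, 0.0583]
tool_rot: [0.0, 1.0, -0.002, 0.003]
ft_force: [-2.5, 0.7, 9.6]
grip_width: 0.0004
t 18.1 pos [ 0.4752 -0.2278  0.0583] turn [-0.05  0.08 -0.  ] shift [ 0.03  0.03 -0.04] F [-2.5  0.7  9.6] w 0.0004
```

View pics/c11.png

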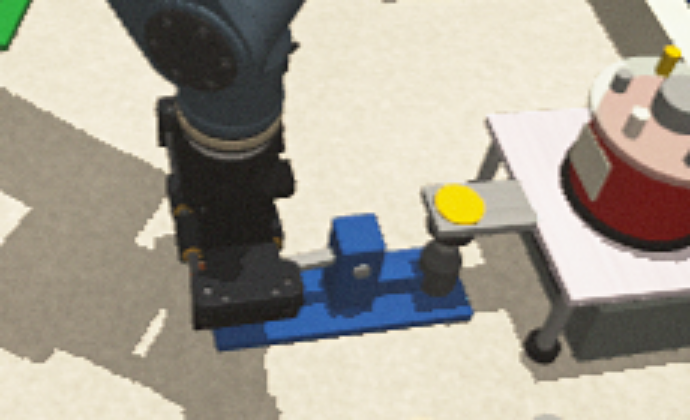

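The saddle has extended and the tab is raised: the yellow disc moved from (455,215) to (460,204) in the crop, and the jack hasn't shifted. A little further to find the stop.

```bash
python3 -m crank '0 0 0 0 0 0.07 1;0 0 0 0 0 0.05 1;0 0 0 0 0 0 1'; python3 -m crank '0 0 0 0 0 0.05 1;0 0 0 0 0 0 1'
```

```text
time: 18.52
position: [0.4752, -0.2279, 0.0584]
tool_rot: [-0.0, 1.0, -0.003, 0.004]
ft_force: [-3.2, 0.1, 9.2]
grip_width: 0.0004
time: 18.77
position: [0.4752, -0.2279, 0.0584]
tool_rot: [-0.0, 1.0, -0.003, 0.005]
ft_force: [-2.9, 0.3, 9.5]
grip_width: 0.0002
```

```bash
python3 -m crank '0 0 0 0 0 0.15 1;0 0 0 0 0 0.15 1'; python3 -m crank '0 0 0 0 0 0.25 1;0 0 0 0 0 0 1'
```

```text
time: 19.02
position: [0.4757, -0.2281, 0.0547]
tool_rot: [-0.0, 1.0, -0.004, 0.006]
ft_force: [-13.3, 6.2, 63.9]
grip_width: 0.0002
time: 19.27
position: [0.4754, -0.2279, 0.0581]
tool_rot: [-0.001, 1.0, -0.006, 0.008]
ft_force: [-5.9, 1.4, 9.1]
grip_width: 0.0005
```

The stop is found: the force jumped to 64 N at z=0.055 and fell back to 9 N at 0.058. A short check of the lift and jack position before letting up.

```bash
cat >> h.py <<'E'
def lift():
    P=[shot('scene','ls%d.png'%int(robot.get_obs()['time']*100)),shot('side','li%d.png'%int(robot.get_obs()['time']*100))]
    A=[];b=[]
    for p in P:
        hsv=cv2.cvtColor(p['img'],cv2.COLOR_RGB2HSV); m=cv2.inRange(hsv,(22,140,110),(35,255,255)); n,l,s,ce=cv2.connectedComponentsWithStats(m)
        u=[ce[i] for i in range(1,n) if s[i,4]>100 and np.linalg.norm(ray(p,ce[i],.105)[:2]-[.659,-.226])<.05][0]
        d=rot(p['attitude'])@np.linalg.inv(p['camera_matrix'])@np.array([u[0],u[1],1.]); d/=np.linalg.norm(d)
        Q=np.eye(3)-np.outer(d,d); A.append(Q); b.append(Q@np.array(p['xyz']))
    print('disc',np.linalg.solve(sum(A),sum(b)).round(4))
E
python3 - <<'E'
from h import *
lift(); need([.4755,-.2265,.1],.0)
t=robot.get_obs()['q'];print(t.round(2))
E
ls -t pics|head -3
```

```text
disc [ 0.6605 -0.2255  0.1161]
t 19.38 pos [ 0.4755 -0.228   0.0566] turn [-0.14  0.18  0.03] shift [-0.02  0.02 -1.08] F [-7.4  2.8 30.2] w 0.0005
[-0.66  0.65  1.82  0.    0.64 -2.23]
li1932.png
ls1927.png
c11.png
```

The disc is at z=0.116, which is 14 mm up as expected. Letting the handle right back up now.

```bash
python3 -m crank '0 0 0 0 0 -0.4 1;-0.14 0.18 0 0 0 -0.4 1;0 0 0 0 0 -0.4 1;0 0 0 0 0 -0.3 1;0 0 0 0 0 0 1'; python3 -m crank '0 0 0 0 0 0 1;0 0 0 0 0 0 1'
python3 - <<'E'
from h import *
lift(); need([.4735,-.2265,.098],.0)
a=viewer.camera('side')
cv2.imwrite('pics/c12.png',cv2.resize(a['img'][200:340,230:460],None,fx=3,fy=3)[:,:,::-1])
E
```

```text
time: 20.0
position: [0.4759, -0.2283, 0.1201]
tool_rot: [-0.001, 1.0, -0.001, 0.002]
ft_force: [-0.5, 0.4, -0.7]
grip_width: 0.0006
time: 20.25
position: [0.475, -0.2276, 0.1188]
tool_rot: [-0.001, 1.0, -0.0, 0.001]
ft_force: [-0.6, -0.4, -0.2]
grip_width: 0.0004
disc [ 0.6592 -0.2255  0.1012]
t 20.35 pos [ 0.475  -0.2276  0.1188] turn [-0.01  0.02  0.02] shift [0.04 0.03 0.52] F [0.8 0.4 0.1] w 0.0003
```

View pics/c12.png

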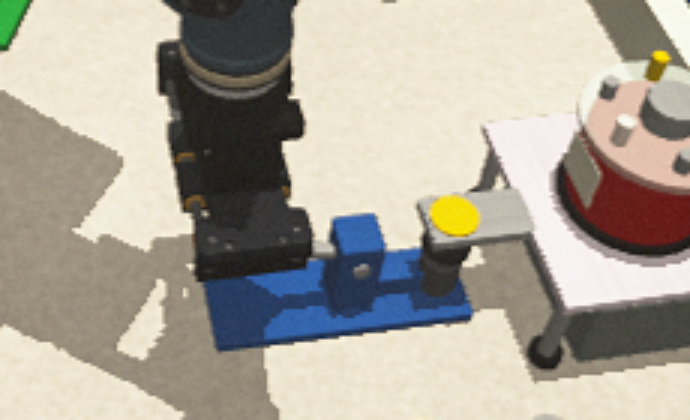

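The plate is down again (disc z=0.101) and the jack is in the same place. Checking that the handle is really up:

```bash
python3 - <<'E'
from h import *
p=shot('wrist','wrist13.png');find('handle_pad',p)
q=shot('scene');find('handle_pad',q)
cv2.imwrite('pics/c13.png',cv2.resize(q['img'][150:310,90:300],None,fx=3,fy=3)[:,:,::-1])
E
```

```text
handle_pad 0.85 [ 0.459 -0.229  0.101] [281. 226.]
handle_pad 0.8 [0.309 0.135 0.094] [352. 194.]
handle_pad 0.72 [ 0.498 -0.221  0.091] [197. 196.]
handle_pad 0.48 [ 0.224 -0.235  0.094] [245. 129.]
```

View pics/c13.png

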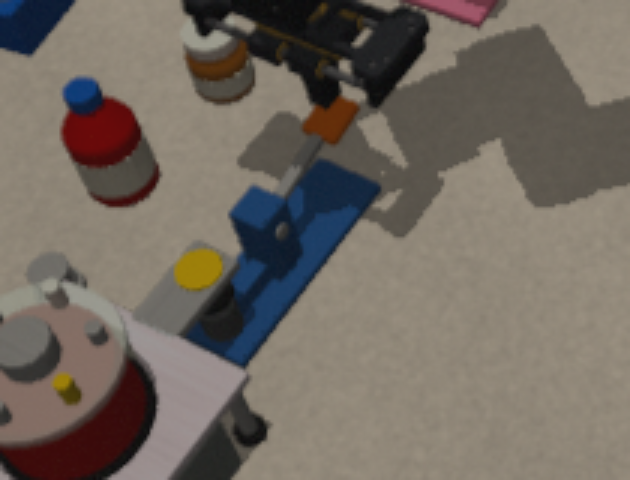

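View pics/wrist13.png

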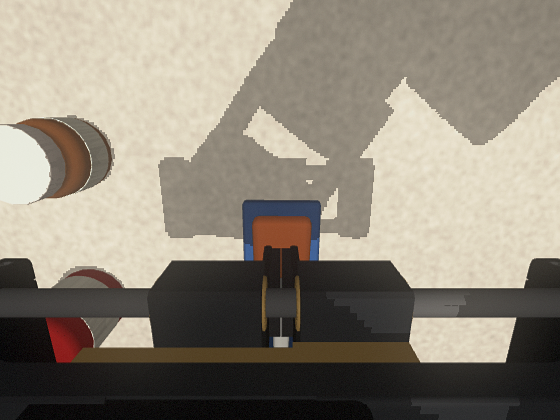

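The handle is fully up: pad at z≈0.10, orange pad at (330,118) in the crop, clear of the fingertips. Second stroke.

```bash
python3 -m crank '0 0 0 0.04 0 0.5 1;0 0 0 0 0 0.25 1;0 0 0 0 0 0.25 1;0 0 0 0 0 0.25 1'; python3 -m crank '0 0 0 0 0 0.2 1;0 0 0 0 0 0.15 1;0 0 0 0 0 0.1 1'
python3 -c "
from h import *
need([.474,-.2265,.058],.0)"
```

```text
time: 21.1
position: [0.4739, -0.2287, 0.0699]
tool_rot: [-0.002, 1.0, -0.002, 0.002]
ft_force: [-4.8, 1.0, 9.5]
grip_width: 0.0005
time: 21.48
position: [0.475, -0.2289, 0.0559]
tool_rot: [-0.001, 1.0, -0.002, 0.003]
ft_force: [-8.9, 3.5, 42.3]
grip_width: 0.0003
t 21.48 pos [ 0.475  -0.2289  0.0559] turn [-0.05  0.07  0.03] shift [ 0.02  0.06 -0.05] F [-8.9  3.5 42.3] w 0.0003
```

```bash
python3 -m crank '0 0 0 0 0 0.04 1'; python3 - <<'E'
from h import *
lift();need([.474,-.2265,.058],.0)
p=shot('side'); need([.474,-.2265,.058],.0)
cv2.imwrite('pics/c14.png',cv2.resize(p['img'][200:340,230:460],None,fx=3,fy=3)[:,:,::-1])
E
```

```text
time: 21.6
position: [0.4748, -0.2288, 0.0572]
tool_rot: [-0.002, 1.0, -0.003, 0.003]
ft_force: [-6.2, 2.4, 20.9]
grip_width: 0.0003
disc [ 0.6605 -0.2255  0.116 ]
t 21.7 pos [ 0.4748 -0.2288  0.057 ] turn [-0.06  0.07  0.04] shift [ 0.02  0.06 -0.03] F [-4.4  1.8 22.9] w 0.0003
t 21.75 pos [ 0.4748 -0.2288  0.057 ] turn [-0.06  0.07  0.04] shift [ 0.02  0.06 -0.03] F [-5.4  2.2 23.5] w 0.0004
```

View pics/c14.png

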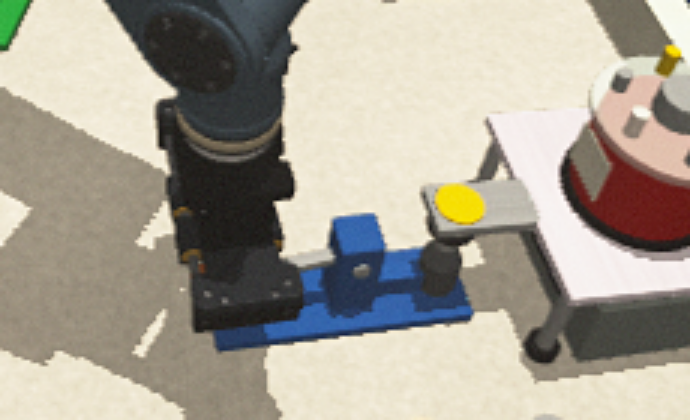

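The handle is held against its stop with a steady 23 N. The tab is raised (disc z=0.116, about 14–15 mm up), the jack hasn't moved, and the robot is clear of the plate. Handing in.

```bash
python3 -c "
from h import *
print(robot.hand_in()); need([.474,-.2265,.058],.0)"
```

```text
the job is handed in; nothing more can be done
None
the job is handed in; nothing more can be done
```

I set the blue jack under the yellow-marked pad, pumped it as asked, and handed the job in at about 21.8 s of the 54 s. The handle was still held fully down. The hand-in gives no verdict.

- **Placement:** the saddle ended about 3 mm from the pad's centre (limit 14 mm). Individual camera readings of the jack differed by up to about 6 mm.
- **First stroke:** I pressed the handle to its stop, and the tab's disc rose from z 0.101–0.102 to 0.116. While I searched for the stop, the fingertip force briefly reached 64 N. That is under the 120 N wrist limit, and it was the fingers pressing, not the arm or the gripper's body.
- **Release:** the handle came right back up, with its pad at about z 0.10. The plate went down again, with the disc at 0.101.
- **Second stroke, held:** the force first peaked at 42 N, then eased to a steady 23 N. The disc was at z 0.116 and the jack looked unmoved.

In the last pictures the robot was clear of the plate. I did not measure the white-pad reactor or the other things on the bench at the end, but the arm went nowhere near that reactor, and the gripper body stayed about 60 mm from the red bottle by calculation. After hand-in the robot could not be read again, so my last readings are from just before it.

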